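Sort the seasonings into their caddies

TASK

Sort the mixed seasonings into their caddies: the two black-capped spice jars into the wooden caddy and the two steel shakers into the blue one, one to each bay, and the glass salt shaker into the small green caddy. Stand each upright on the floor of its bay, setting it down gently rather than dropping it, and let go. Leave the wooden toothpick cup and the kitchen timer standing where they are.

Things in the scene. Friction and masses are not known exactly. Their poses are not given: they have to be found in the camera images.
- spice_a_mid (a point): spice jar with a black cap, white shoulders and a dark blue label, a straight cylinder 41 mm across and 105 mm tall, standing upright on the worktop; one of two alike. The entry is the point on its axis half-way up; z points up along the axis.
- spice_b_mid (a point): spice jar with a black cap, white shoulders and a dark blue label, a straight cylinder 41 mm across and 105 mm tall, standing upright on the worktop; one of two alike. The entry is the point on its axis half-way up; z points up along the axis.
- steel_short_mid (a point): plain brushed-steel shaker with a steel lid, a straight cylinder 47 mm across and 82 mm tall (the shorter of two), upright on the worktop. The entry is the point on its axis half-way up; z points up along the axis.
- steel_tall_mid (a point): plain brushed-steel shaker with a steel lid, a straight cylinder 47 mm across and 100 mm tall (the taller of two), upright on the worktop. The entry is the point on its axis half-way up; z points up along the axis.
- salt_pot_mid (a point): glass salt shaker with white salt in it and a domed grey top, 44 mm across and 90 mm tall; the glass body is about 44 mm wide up to 65 mm height and the top narrows to 34 mm; upright on the worktop. The entry is the point on its axis half-way up; z points up along the axis.
- wood_caddy: brown wooden caddy, fixed to the worktop, two square bays side by side along its own y. Outside 82 (x) by 158 (y) mm; bays 70 by 70 mm inside, centred 38 mm to +y and -y of the middle, parted by a 6 mm wall 26 mm high; inner floor 6 mm above the worktop, outer rim top 30 mm above it. Origin: middle of the underside, on the worktop; z up.
- blue_caddy: blue plastic caddy, fixed to the worktop, two square bays side by side along its own y. Outside 82 (x) by 158 (y) mm; bays 70 by 70 mm inside, centred 38 mm to +y and -y of the middle, parted by a 6 mm wall 26 mm high; inner floor 6 mm above the worktop, outer rim top 30 mm above it. Origin: middle of the underside, on the worktop; z up.
- green_caddy: small green plastic caddy, fixed to the worktop, with a single square bay 70 by 70 mm inside at its middle; outside 82 by 82 mm; inner floor 6 mm above the worktop, rim top 30 mm above it. Origin: middle of the underside, on the worktop; z up.
- pick_cup_mid (a point): bystander, to be left alone: pale wooden toothpick cup, 52 mm across, 53 mm tall, loose. The entry is the point on its axis half-way up; z points up along the axis.
- egg_timer_mid (a point): bystander, to be left alone: white kitchen timer with a round blue-green dial on its front, 51 by 57 mm and 56 mm tall, loose. The entry is its middle, half-way up; x points from its front to its back.
There are look-alikes about, which are no part of the job. What is shaped like the part that bears salt_pot_mid but orange is not meant.

How it is judged (in metres and radians):
At the end, for the whole second after the job is handed in: Spice jars in the wooden, steel shakers in the blue, salt in the green caddy, one to a bay: within 18 mm of the bay centre in x and y, foot within 6 mm of its floor, within 0.12 rad of upright, at rest, released. Wooden cup and timer within 20 mm of where they began (x of spice_a_mid in the frame of wood_caddy between -0.018 and 0.018 m and y of spice_a_mid in the frame of wood_caddy between -0.056 and 0.056 m and z of spice_a_mid in the frame of wood_caddy between 0.0525 and 0.0645 m and angle between each of spice_a_mid, spice_b_mid, steel_short_mid, steel_tall_mid, salt_pot_mid's own z axis and vertical below 0.12 rad and linear speed of each of spice_a, spice_b, steel_short, steel_tall, salt_pot below 0.03 m/s and contact force between the fingers and spice_a below 0.1 N and x of spice_b_mid in the frame of wood_caddy between -0.018 and 0.018 m and y of spice_b_mid in the frame of wood_caddy between -0.056 and 0.056 m and z of spice_b_mid in the frame of wood_caddy between 0.0525 and 0.0645 m and contact force between the fingers and spice_b below 0.1 N and x of steel_short_mid in the frame of blue_caddy between -0.018 and 0.018 m and y of steel_short_mid in the frame of blue_caddy between -0.056 and 0.056 m and z of steel_short_mid in the frame of blue_caddy between 0.041 and 0.053 m and contact force between the fingers and steel_short below 0.1 N and x of steel_tall_mid in the frame of blue_caddy between -0.018 and 0.018 m and y of steel_tall_mid in the frame of blue_caddy between -0.056 and 0.056 m and z of steel_tall_mid in the frame of blue_caddy between 0.05 and 0.062 m and contact force between the fingers and steel_tall below 0.1 N and x of salt_pot_mid in the frame of green_caddy between -0.018 and 0.018 m and y of salt_pot_mid in the frame of green_caddy between -0.018 and 0.018 m and z of salt_pot_mid in the frame of green_caddy between 0.045 and 0.057 m and contact force between the fingers and salt_pot below 0.1 N and ((y of spice_a_mid in the frame of wood_caddy above 0.02 m and y of spice_b_mid in the frame of wood_caddy below -0.02 m) or (y of spice_b_mid in the frame of wood_caddy above 0.02 m and y of spice_a_mid in the frame of wood_caddy below -0.02 m)) and ((y of steel_short_mid in the frame of blue_caddy above 0.02 m and y of steel_tall_mid in the frame of blue_caddy below -0.02 m) or (y of steel_tall_mid in the frame of blue_caddy above 0.02 m and y of steel_short_mid in the frame of blue_caddy below -0.02 m)) and distance of each of pick_cup_mid, egg_timer_mid from where it was at the start of the episode below 0.02 m); the robot touches nothing.
It fails at once if the wooden cup is pushed from its place (more than 20 mm) or tipped (distance of pick_cup_mid from where it was at the start of the episode above 0.02 m or angle between pick_cup_mid's own z axis and vertical above 0.3 rad).
It fails at once if the kitchen timer is pushed from its place (more than 20 mm) or tipped (distance of egg_timer_mid from where it was at the start of the episode above 0.02 m or angle between egg_timer_mid's own z axis and vertical above 0.3 rad).
It fails at once if one of the five containers is tipped over (angle between any of spice_a_mid, spice_b_mid, steel_short_mid, steel_tall_mid, salt_pot_mid's own z axis and vertical above 0.8 rad).
It fails at once if one of the five containers is dropped (falls freely, from more than about 25 mm) ((contact force between the fingers and spice_a below 0.1 N and linear speed of spice_a above 0.7 m/s) or (contact force between the fingers and spice_b below 0.1 N and linear speed of spice_b above 0.7 m/s) or (contact force between the fingers and steel_short below 0.1 N and linear speed of steel_short above 0.7 m/s) or (contact force between the fingers and steel_tall below 0.1 N and linear speed of steel_tall above 0.7 m/s) or (contact force between the fingers and salt_pot below 0.1 N and linear speed of salt_pot above 0.7 m/s)).
It also fails if it takes over 136 s, if anything falls off the work surface, if the arm or the gripper's body presses on something with over 40 N, if the wrist force passes 120 N, or if a joint passes its speed limit or range.

ROBOT

A 6-joint arm with a two-finger parallel gripper is mounted at the origin on a cart in front of the work surface, level with it; the furniture and walls round the work are solid. World frame = base frame: x ahead of the robot, y to its left, z up, the work surface at z = 0. Lengths are in mm, angles in rad, forces in N, time in s.
With the tool pointing down it reaches from about 350 to 875 mm from the base axis. Payload 4.2 kg.
Tool frame: the origin (TCP) lies midway between the tips of the shut fingers; the grasp point (between the pads) lies 19 mm behind it (tcp_to_grasp is the distance from the TCP to the grasp point, in mm); z points along the fingers, y is the line along which they close (so a half turn about z gives the same grasp; the last joint's range is limited). The gripper opens to 85 mm and grips with 20 to 120 N. Pads are 22 mm wide; open, the fingers measure 114 mm over their backs; the gripper's body (76 mm by 85 mm) begins 54 mm behind the grasp point. The pads swing forward as they close: fully open they stand 13 mm farther back than shut.
Start: joints at [-0.895, 0.385, 0.008, 0, -1.194, -0.259], TCP at [253.035, -571.465, 231.312] pointing down, gripper open.
Joint ranges: [-3.14, 3.14], [-1.21, 2.06], [-1.07, 1.41], [-3.16, 2.05], [-2.99, -0.16], [-3.1, 3.1]. Speed limits (rad/s): [2.79, 2.79, 3.14, 3.14, 3.14, 3.14].

INTERFACE

Orientations are given as a unit quaternion [x, y, z, w].
In Python, from bench import read_state, get_image, job_done, tcp_to_grasp gives the robot as it stands.
- The arm moves only by the tool jog_arm, never from a script. Its argument "plan" is a list of rows, each a list of 3 entries, a list of its own where there are three numbers: the finger opening in mm, from 0 to 85.4, then the shift along the tool's x, y, z as a fraction of full scale, then the turn, a rotation vector about the tool's x, y, z as a fraction of full scale. A call has 1 to 10 rows; each row is the pose to reach, as a shift and turn from the pose commanded when the call began, along the tool's axes at that moment; what a row does not reach only later rows make up. Full scale, the value 1, is 0.1 m for a shift and 60 degrees for a turn. A row lasts 1/8 s, in which the tool goes at most 62.5 mm and 10.7 degrees, less where a joint would pass 70% of its speed; a pose out of reach is approached as far as the arm can. A call with a number of a shift or a turn outside -1 to 1 is refused whole. A call with a gripper value outside its range is refused whole. The fingers move at their own pace and stop on an object; the grip force is fixed at half the most. Time passes only in rows, so rows that repeat a pose let the fingers close. It gives the time, the measured TCP pose, the force, the opening and the grip force at its end, in the units of the state.
- read_state(): the state, without advancing time (a new reading comes with each control period).
- get_image(name): name is "scene" or "side" or "wrist"; returns a dict with "img" (384x512x3 uint8, red, green, blue), "range_z" (384x512 float32, mm along the optical axis (not along the pixel's ray), 0 where there is no reading), "intrinsics" (3x3 intrinsics, pixels), "extrinsics" (4x4, takes a point from camera to world coordinates); the wrist camera has in their place "tool_from_camera" (4x4, takes a point from camera to tool coordinates, whose origin is the TCP and whose axes are the flange's). Camera axes: x right, y down, z forward; pixel columns grow to the right and rows downward; lengths in mm; the calibration is good to about 2 mm. The wrist camera is an equidistant fisheye: a pixel r from the principal point sees the ray r / f radians off the axis. A picture is of the moment at which its call begins: read the wrist's pose just before it.
- job_done(): hands the job in; it is judged then, once.
The state is a dict: "clock": time; "joints": joint angles; "joint_vel": joint speeds; "joint_efforts": joint torques, N m; "position": TCP position; "ee_rot": TCP orientation; "contact_force": force on the tool from outside, world axes, zero at the start; "wrist_torque": the same for the moment, N m; "gripper_width": finger opening in mm; "grasp_force": force on a finger pad.
Only numpy, scipy, OpenCV 4.12 (cv2) and the standard library are available. Lean on these libraries where they do the work, as an engineer would, in place of code of your own. Each camera call takes 0.05 s, during which the arm holds its last target. There are 200 camera calls.

## Working session

There is one attempt and no reset: what is moved stays moved. The work goes in short steps, Python scripts to look and compute and a tool call to move; the robot and the scene stay as the last step left them, time stands still between calls to the robot, and variables do not carry over. Pictures are saved under pics/ and viewed, at most 14 in all, crops included, and the job is handed in when it is done.

Besides the shell and the picture viewer there is one more tool, called in YAML: its name, and indented under it one key for each argument. jog_arm: Moves the arm, as the interface text tells. Its arguments: {"type":"object","properties":{"plan":{"type":"array"}},"required":["plan"]}

```bash
mkdir -p pics; ls; python3 - <<'E'
from bench import *
import cv2,numpy as np
s=read_state();print(s, tcp_to_grasp if not callable(tcp_to_grasp) else tcp_to_grasp())
for n in ("scene","side"):
    d=get_image(n);cv2.imwrite(f"pics/{n}0.png",d["img"][:,:,::-1]);np.savez(f"{n}0.npz",**d)
    print(n,d["intrinsics"],d["extrinsics"].round(3))
E
```

```text
pics
{'clock': 0.0, 'joints': array([-8.95344991e-01,  3.85587961e-01,  6.60787009e-03, -5.26978709e-04,
       -1.19401737e+00, -2.58591120e-01]), 'joint_vel': array([ 0.00141283, -0.00040632,  0.0016459 ,  0.00113246, -0.00014021,
        0.00021425]), 'joint_efforts': array([-1.37253774e-03, -3.92289984e+01,  1.88397574e+01,  4.18628499e+00,
       -4.71541731e-03, -9.42348407e-06]), 'position': array([ 252.83067481, -570.9230838 ,  230.19146421]), 'ee_rot': array([-2.06828998e-01,  9.78376458e-01,  1.09297368e-03, -2.76833090e-04]), 'contact_force': array([-0.51262564,  0.60568014,  0.18274151]), 'wrist_torque': array([ 0.01343758,  0.03232649, -0.01752471]), 'grasp_force': 0.0, 'gripper_width': 85.46230130637834} 18.700000000000003
scene [[389.1860354    0.         256.02690812]
 [  0.         389.1860354  194.68970829]
 [  0.           0.           1.        ]] [[-7.88000e-01 -3.72000e-01  4.91000e-01 -1.19800e+01]
 [-6.16000e-01  4.65000e-01 -6.37000e-01  6.34054e+02]
 [ 9.00000e-03 -8.04000e-01 -5.95000e-01  6.76922e+02]
 [ 0.00000e+00  0.00000e+00  0.00000e+00  1.00000e+00]]
side [[490.67471209   0.         262.54520038]
 [  0.         490.67471209 191.29771028]
 [  0.           0.           1.        ]] [[-9.820000e-01  6.100000e-02 -1.790000e-01  7.177060e+02]
 [ 1.890000e-01  3.700000e-01 -9.090000e-01  1.247182e+03]
 [ 1.000000e-02 -9.270000e-01 -3.750000e-01  5.818220e+02]
 [ 0.000000e+00  0.000000e+00  0.000000e+00  1.000000e+00]]
```

View pics/scene0.png

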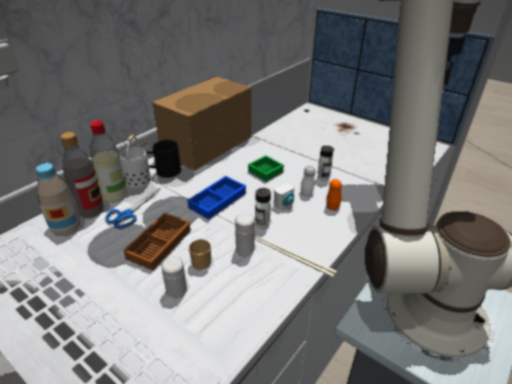

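View pics/side0.png

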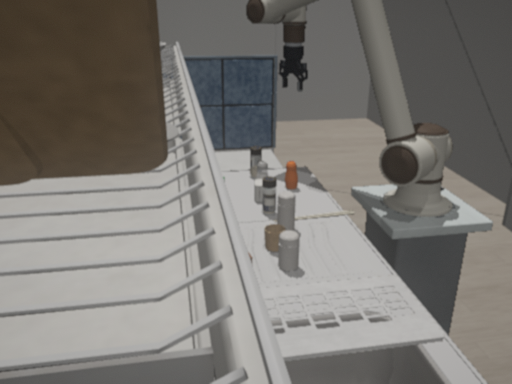

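The scene view shows the steel shakers at (175,277) and (245,235), the cup at (200,255), and the jars at (262,207) and (326,162). The timer is at (284,197), the salt at (308,180) and the orange decoy at (334,195). The caddies are wood (158,241), blue (217,197) and green (266,168). The side view shows the same row and adds little.

```bash
cat > h.py <<'E'
import numpy as np,cv2
def cloud(d):
    K=d["intrinsics"];T=d["extrinsics"];z=d["range_z"]
    v,u=np.mgrid[:384,:512]
    P=np.stack([(u-K[0,2])/K[0,0]*z,(v-K[1,2])/K[1,1]*z,z],-1)
    return P@T[:3,:3].T+T[:3,3], z>0
E
python3 - <<'E'
from h import *
d=np.load("scene0.npz");W,ok=cloud(d)
img=d["img"]
x0,y0,s=250,-450,1.0   # top view: rows x down from 900, cols y from left
out=np.zeros((600,800,3),np.uint8);H=np.full((600,800),-99.)
r=((900-W[...,0])).astype(int);c=((400-W[...,1])).astype(int)
for i,j in zip(*np.nonzero(ok&(r>=1)&(r<599)&(c>=1)&(c<799)&(W[...,2]<200))):
    a,b=r[i,j],c[i,j];z=W[i,j,2]
    for da in(-1,0,1):
        for db in(-1,0,1):
            if z>H[a+da,b+db]: H[a+da,b+db]=z;out[a+da,b+db]=img[i,j,::-1]
for g in range(0,600,100): cv2.putText(out,str(900-g),(0,g+5),0,.4,(0,0,255));
for g in range(0,800,100): cv2.putText(out,str(400-g),(g,595),0,.4,(0,0,255));
cv2.imwrite("pics/top.png",out)
p=W[300,260:360:20];print(p.round(1))
# clusters at height >40
m=(ok&(W[...,2]>40)&(W[...,2]<130)&(W[...,0]<900)&(W[...,0]>250)&(W[...,1]>-450)&(W[...,1]<450)).astype(np.uint8)
n,l,st,ce=cv2.connectedComponentsWithStats(m)
for k in range(1,n):
    if st[k,4]>60:
        q=W[l==k];print(ce[k].round(),st[k,4],np.percentile(q,[2,50,98],axis=0).round(0).tolist())
E
```

```text
[[ 307.5  201.6   -2.4]
 [ 273.2  175.9   -1. ]
 [ 239.3  149.5   -0.6]
 [ 257.3    1.5 -161.3]
 [ 258.1 -156.  -318.1]]
[139. 165.] 6137 [[777.0, -331.0, 42.0], [823.0, 95.0, 84.0], [886.0, 365.0, 128.0]]
[326. 157.] 323 [[419.0, -309.0, 42.0], [433.0, -282.0, 80.0], [456.0, -275.0, 105.0]]
[309. 175.] 225 [[418.0, -205.0, 41.0], [430.0, -184.0, 66.0], [449.0, -175.0, 89.0]]
[335. 189.] 243 [[327.0, -188.0, 41.0], [341.0, -172.0, 67.0], [359.0, -164.0, 89.0]]
[284. 190.] 244 [[435.0, -129.0, 40.0], [454.0, -98.0, 54.0], [478.0, -77.0, 57.0]]
[263. 201.] 434 [[434.0, -15.0, 43.0], [446.0, 12.0, 85.0], [470.0, 20.0, 106.0]]
[245. 228.] 542 [[407.0, 89.0, 42.0], [420.0, 116.0, 84.0], [446.0, 126.0, 101.0]]
[200. 248.] 202 [[456.0, 177.0, 40.0], [481.0, 201.0, 47.0], [507.0, 227.0, 54.0]]
[173. 270.] 560 [[445.0, 277.0, 42.0], [458.0, 301.0, 76.0], [484.0, 316.0, 84.0]]
```

View pics/top.png

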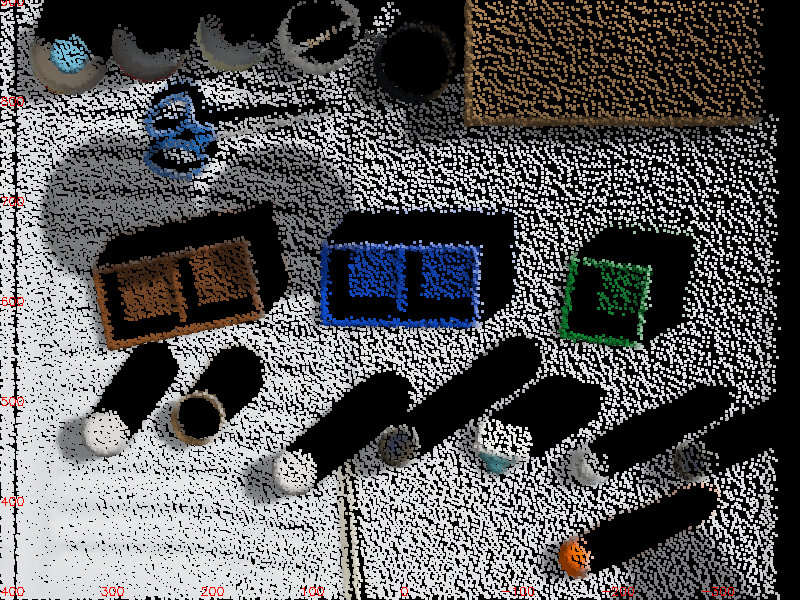

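The top view gives a clean layout. The caddies sit at about x 620, with wood at y≈230, blue at y≈0 and green at y≈-200. The objects are in a row at x≈420–470. Next I'll fit precise centres.

```bash
python3 - <<'E'
from h import *
from scipy.optimize import least_squares
d=np.load("scene0.npz");W,ok=cloud(d);Z=W[...,2]
cam=d["extrinsics"][:2,3]
for n,c,r,h in [("spA",(433,-287),20.5,105),("spB",(450,5),20.5,105),("short",(465,300),23.5,82),("tall",(427,110),23.5,100),("salt",(437,-187),22,65),("cup",(481,201),26,53)]:
    m=ok&(np.hypot(W[...,0]-c[0],W[...,1]-c[1])<45)&(Z>12)&(Z<h-8)
    q=W[m][:,:2]
    f=least_squares(lambda p:np.hypot(*(q-p).T)-r,c,loss="soft_l1")
    t=ok&(np.hypot(W[...,0]-c[0],W[...,1]-c[1])<40)&(Z>(h-4 if n!="salt" else 80))
    e=cv2.minEnclosingCircle(W[t][:,:2].astype(np.float32))
    print(n,f.x.round(1),len(q),"rms",np.sqrt(np.mean(f.fun**2)).round(1),"top",np.round(e[0],1),round(e[1],1),np.percentile(W[t][:,2],90).round(1))
hsv=cv2.cvtColor(d["img"],cv2.COLOR_RGB2HSV)
for n,c in [("wood",(600,230)),("blue",(615,0)),("green",(600,-200))]:
    m=ok&(abs(W[...,0]-c[0]-5)<70)&(abs(W[...,1]-c[1])<100)&(Z>22)&(Z<36)&(hsv[...,1]>100)
    (a,b,g)=cv2.minAreaRect(W[m][:,:2].astype(np.float32))
    print(n,m.sum(),np.round(a,1),np.round(b,1),round(g,1),np.percentile(W[m][:,2],90).round(1))
E
```

```text
spA [ 440.  -297.3] 329 rms 1.6 top [ 437.8 -296.5] 22.0 105.3
spB [455.3  -1.1] 410 rms 1.2 top [455.1  -0.6] 21.3 105.9
short [469.1 292.7] 454 rms 0.9 top [468.1 293.5] 22.2 83.0
tall [430.3 102. ] 488 rms 0.9 top [428.1 103.2] 22.1 100.6
salt [ 438.4 -196.9] 194 rms 2.1 top [ 435.5 -192.6] 15.6 88.6
cup [481.7 201.7] 379 rms 2.1 top [481.8 201.7] 27.0 53.2
wood 565 [605.9 223. ] [ 82.8 157.4] 12.1 30.7
blue 403 [6.151e+02 5.000e-01] [157.2  84.4] 88.9 30.2
green 165 [ 597.2 -203.4] [82.5 83.1] 83.9 29.8
```

Bay targets:
- Wood: (598,260) and (614,186), caddy yaw 12°
- Blue: (615,38) and (615,-38)
- Green: (597,-203)

I'll turn the tool so its y axis lies along world -x, so the fingers close along x, away from neighbours.

jog_arm:
  plan:
    - [85,[-0.2,0.2,0],[0,0,-0.17]]
    - [85,[-0.4,0.4,0],[0,0,-0.34]]
    - [85,[-0.6,0.6,0],[0,0,-0.51]]
    - [85,[-0.8,0.8,0],[0,0,-0.68]]
    - [85,[-1,1,0],[0,0,-0.85]]
    - [85,[-1,1,0],[0,0,-1]]
    - [85,[-1,1,0],[0,0,-1]]

```text
clock: 0.98
position: [304.0, -439.1, 231.1]
ee_rot: [-0.668, 0.744, 0.0, 0.0]
contact_force: [0.2, -1.3, -0.2]
gripper_width: 84.7
grasp_force: 0.0
```

jog_arm:
  plan:
    - [85,[-0.3,-0.3,0],[0,0,-0.05]]
    - [85,[-0.65,-0.65,0],[0,0,-0.103]]
    - [85,[-1,-1,0],[0,0,-0.103]]
    - [85,[-1,-1,0],[0,0,-0.103]]
    - [85,[-1,-1,0],[0,0,-0.103]]

```text
clock: 1.6
position: [413.8, -350.8, 230.9]
ee_rot: [-0.707, 0.707, 0.0, -0.0]
contact_force: [-0.0, -0.6, -0.1]
gripper_width: 84.7
grasp_force: 0.0
```

jog_arm:
  plan:
    - [85,[-0.28,-0.13,0],[0,0,0]]
    - [85,[-0.54,-0.25,0],[0,0,0]]
    - [85,[-0.54,-0.25,0.3],[0,0,0]]
    - [85,[-0.54,-0.25,0.6],[0,0,0]]
    - [85,[-0.54,-0.25,0.8],[0,0,0]]
    - [85,[-0.54,-0.25,0.8],[0,0,0]]
    - [85,[-0.54,-0.25,0.8],[0,0,0]]

```text
clock: 2.48
position: [439.2, -297.7, 152.2]
ee_rot: [-0.707, 0.707, -0.001, 0.0]
contact_force: [0.6, -0.1, 0.3]
gripper_width: 84.7
grasp_force: 0.0
```

```bash
python3 - <<'E'
from bench import *
import cv2
d=get_image("wrist");cv2.imwrite("pics/w1.png",d["img"][:,:,::-1]);print(d["tool_from_camera"].round(2),d["intrinsics"],read_state()["position"])
E
```

```text
[[   0.     -0.95   -0.31   79.62]
 [   1.      0.     -0.     -0.15]
 [   0.     -0.31    0.95 -141.89]
 [   0.      0.      0.      1.  ]] [[297.31863964   0.         257.25007257]
 [  0.         297.31863964 192.14553999]
 [  0.           0.           1.        ]] [ 439.39916535 -297.54055958  152.49247773]
```

View pics/w1.png

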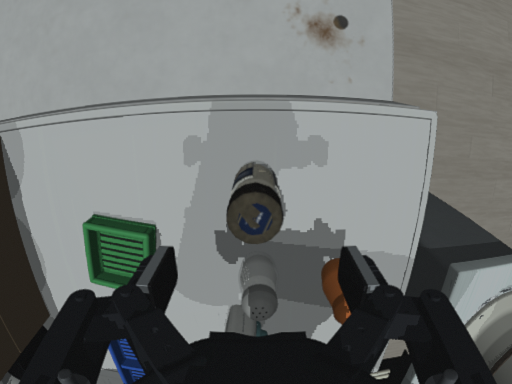

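The cap sits at (255,217), exactly where the tool axis should see it (257,217), so the calibration is good. Descending and gripping.

jog_arm:
  plan:
    - [85,[0,0,0.4],[0,0,0]]
    - [85,[0,0,0.8],[0,0,0]]
    - [85,[0,0,1],[0,0,0]]
    - [85,[0,0,1],[0,0,0]]
    - [30,[0,0,1],[0,0,0]]
    - [30,[0,0,1],[0,0,0]]
    - [30,[0,0,1],[0,0,0]]
    - [30,[0,0,1],[0,0,0]]
    - [30,[0,0,1],[0,0,0]]
    - [30,[0,0,1],[0,0,0]]

```text
clock: 3.78
position: [440.1, -297.1, 52.7]
ee_rot: [0.708, -0.706, 0.001, -0.0]
contact_force: [0.3, 0.7, 5.7]
gripper_width: 39.5
grasp_force: 59.7
```

jog_arm:
  plan:
    - [30,[0,0,-0.15],[0,0,0]]
    - [30,[0,0,-0.4],[0,0,0]]
    - [30,[0,0,-0.7],[0,0,0]]
    - [30,[0,-0.15,-1],[0,0,0]]
    - [30,[0,-0.4,-1],[0,0,0]]
    - [30,[-0.2,-0.7,-1],[0,0,0]]
    - [30,[-0.5,-0.9,-1],[0,0,0]]
    - [30,[-0.8,-0.9,-1],[0,0,0]]
    - [30,[-1,-0.9,-1],[0,0,0]]

```text
clock: 4.9
position: [528.5, -195.4, 151.4]
ee_rot: [0.708, -0.707, -0.0, 0.0]
contact_force: [0.6, -0.1, -0.8]
gripper_width: 39.6
grasp_force: 60.5
```

jog_arm:
  plan:
    - [30,[-0.25,0,0],[0,0,0]]
    - [30,[-0.6,0,0],[0,0,0]]
    - [30,[-1,0,0],[0,0,0]]

```text
clock: 5.28
position: [528.3, -96.0, 151.6]
ee_rot: [-0.707, 0.707, 0.0, -0.0]
contact_force: [0.4, -0.7, -1.1]
gripper_width: 39.5
grasp_force: 60.5
```

jog_arm:
  plan:
    - [30,[-0.4,0,0],[0,0,0]]
    - [30,[-0.8,0,0],[0,0,0]]
    - [30,[-1,0,0],[0,0,0]]

```text
clock: 5.65
position: [528.2, 4.9, 151.8]
ee_rot: [0.708, -0.706, 0.0, -0.0]
contact_force: [-0.9, -0.6, -2.3]
gripper_width: 39.6
grasp_force: 60.5
```

jog_arm:
  plan:
    - [30,[-0.4,-0.1,0],[0,0,0]]
    - [30,[-0.8,-0.2,0],[0,0,0]]
    - [30,[-1,-0.3,0],[0,0,0]]

```text
clock: 6.02
position: [558.6, 104.9, 151.7]
ee_rot: [0.708, -0.706, 0.0, -0.0]
contact_force: [0.4, -0.7, -1.0]
gripper_width: 39.8
grasp_force: 60.5
```

jog_arm:
  plan:
    - [30,[-0.4,-0.2,0],[0,0,0]]
    - [30,[-0.8,-0.4,0],[0,0,0]]
    - [30,[-1,-0.4,0],[0,0,0]]

```text
clock: 6.4
position: [599.4, 204.8, 150.9]
ee_rot: [0.708, -0.707, 0.0, 0.0]
contact_force: [-0.0, 0.1, -0.7]
gripper_width: 39.6
grasp_force: 60.6
```

jog_arm:
  plan:
    - [30,[-0.3,0,0],[0,0,0]]
    - [30,[-0.56,0,0],[0,0,0]]
    - [30,[-0.56,0,0.2],[0,0,0]]
    - [30,[-0.56,0,0.4],[0,0,0]]
    - [30,[-0.56,0,0.5],[0,0,0]]
    - [30,[-0.56,0,0.5],[0,0,0]]
    - [30,[-0.56,0,0.5],[0,0,0]]

```text
clock: 7.28
position: [599.0, 259.6, 102.3]
ee_rot: [0.707, -0.707, 0.0, -0.001]
contact_force: [0.0, 0.0, -1.0]
gripper_width: 39.5
grasp_force: 60.7
```

```bash
python3 - <<'E'
from bench import *
from h import *
print(read_state()["position"])
d=get_image("scene");cv2.imwrite("pics/s1.png",cv2.resize(d["img"][150:330,60:300,::-1],None,fx=2.5,fy=2.5));
E
```

```text
[599.0372965  259.61490439 102.29915632]
```

View pics/s1.png

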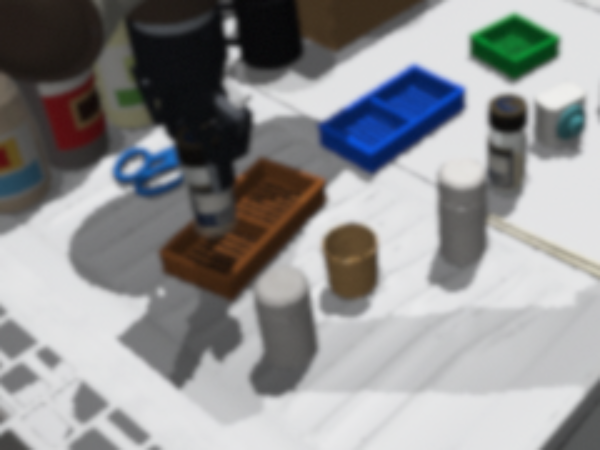

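The jar is held upright over the left wood bay, at (210,205) in the crop. Lowering 44 mm and releasing.

jog_arm:
  plan:
    - [30,[0,0,0.2],[0,0,0]]
    - [30,[0,0,0.35],[0,0,0]]
    - [30,[0,0,0.41],[0,0,0]]
    - [30,[0,0,0.43],[0,0,0]]
    - [30,[0,0,0.44],[0,0,0]]
    - [30,[0,0,0.44],[0,0,0]]
    - [30,[0,0,0.44],[0,0,0]]

```text
clock: 8.2
position: [598.2, 259.3, 58.7]
ee_rot: [0.708, -0.707, 0.0, 0.0]
contact_force: [-3.6, -0.4, 4.9]
gripper_width: 40.0
grasp_force: 61.3
```

jog_arm:
  plan:
    - [48,[0,0,0],[0,0,0]]
    - [62,[0,0,0],[0,0,0]]
    - [62,[0,0,0],[0,0,0]]
    - [62,[0,0,0],[0,0,0]]
    - [62,[0,0,-0.3],[0,0,0]]
    - [62,[0,0,-0.7],[0,0,0]]
    - [70,[0,0,-1],[0,0,0]]
    - [85,[0,0,-1],[0,0,0]]

```text
clock: 9.2
position: [600.0, 260.3, 160.6]
ee_rot: [0.708, -0.707, 0.001, -0.003]
contact_force: [0.2, 0.0, -1.5]
gripper_width: 84.5
grasp_force: 0.0
```

jog_arm:
  plan:
    - [85,[0.4,0.2,0],[0,0,0]]
    - [85,[0.9,0.45,0],[0,0,0]]
    - [85,[0.9,0.45,0],[0,0,0]]

```text
clock: 9.57
position: [550.9, 166.2, 156.2]
ee_rot: [-0.706, 0.708, 0.001, -0.002]
contact_force: [1.3, 0.4, -0.2]
gripper_width: 84.9
grasp_force: 0.0
```

jog_arm:
  plan:
    - [85,[0.4,0.2,0],[0,0,0]]
    - [85,[0.9,0.45,0],[0,0,0]]
    - [85,[0.9,0.45,0],[0,0,0]]
    - [85,[0.9,0.45,0],[0,0,0]]

```text
clock: 10.07
position: [509.3, 79.7, 157.2]
ee_rot: [0.707, -0.707, 0.0, -0.0]
contact_force: [0.2, 0.5, 0.6]
gripper_width: 85.2
grasp_force: 0.0
```

jog_arm:
  plan:
    - [85,[0.4,0.27,0],[0,0,0]]
    - [85,[0.81,0.54,0],[0,0,0]]
    - [85,[0.81,0.54,0.1],[0,0,0]]
    - [85,[0.81,0.54,0.1],[0,0,0]]
    - [85,[0.81,0.54,0.1],[0,0,0]]

```text
clock: 10.7
position: [455.9, -0.7, 147.3]
ee_rot: [0.708, -0.706, 0.0, -0.0]
contact_force: [-0.6, -0.2, 0.9]
gripper_width: 85.2
grasp_force: 0.0
```

jog_arm:
  plan:
    - [85,[0,0,0.4],[0,0,0]]
    - [85,[0,0,0.8],[0,0,0]]
    - [85,[0,0,0.96],[0,0,0]]
    - [85,[0,0,0.96],[0,0,0]]
    - [30,[0,0,0.96],[0,0,0]]
    - [30,[0,0,0.96],[0,0,0]]
    - [30,[0,0,0.96],[0,0,0]]
    - [30,[0,0,0.96],[0,0,0]]
    - [30,[0,0,0.96],[0,0,0]]
    - [30,[0,0,0.96],[0,0,0]]

```text
clock: 11.95
position: [455.6, -1.5, 52.4]
ee_rot: [0.708, -0.707, 0.001, -0.001]
contact_force: [-0.9, 0.3, 5.6]
gripper_width: 39.6
grasp_force: 60.0
```

jog_arm:
  plan:
    - [30,[0,0,-0.15],[0,0,0]]
    - [30,[0,0,-0.4],[0,0,0]]
    - [30,[0,0,-0.7],[0,0,0]]
    - [30,[0,-0.15,-1],[0,0,0]]
    - [30,[0,-0.4,-1],[0,0,0]]
    - [30,[-0.2,-0.7,-1],[0,0,0]]
    - [30,[-0.5,-0.9,-1],[0,0,0]]
    - [30,[-0.8,-0.9,-1],[0,0,0]]
    - [30,[-1,-0.9,-1],[0,0,0]]
    - [30,[-1,-0.9,-1],[0,0,0]]

```text
clock: 13.2
position: [544.2, 99.3, 151.1]
ee_rot: [0.708, -0.706, -0.0, 0.0]
contact_force: [-0.3, 0.1, -1.4]
gripper_width: 39.6
grasp_force: 60.6
```

jog_arm:
  plan:
    - [30,[-0.3,-0.23,0],[0,0,0]]
    - [30,[-0.6,-0.46,0],[0,0,0]]
    - [30,[-0.87,-0.69,0],[0,0,0]]
    - [30,[-0.87,-0.69,0],[0,0,0]]
    - [30,[-0.87,-0.69,0.3],[0,0,0]]
    - [30,[-0.87,-0.69,0.5],[0,0,0]]
    - [30,[-0.87,-0.69,0.5],[0,0,0]]
    - [30,[-0.87,-0.69,0.5],[0,0,0]]

```text
clock: 14.2
position: [613.9, 185.0, 102.5]
ee_rot: [0.707, -0.707, 0.0, -0.001]
contact_force: [0.7, 0.2, -0.6]
gripper_width: 39.7
grasp_force: 60.7
```

jog_arm:
  plan:
    - [30,[0,0,0.2],[0,0,0]]
    - [30,[0,0,0.35],[0,0,0]]
    - [30,[0,0,0.41],[0,0,0]]
    - [30,[0,0,0.43],[0,0,0]]
    - [30,[0,0,0.44],[0,0,0]]
    - [30,[0,0,0.44],[0,0,0]]
    - [30,[0,0,0.44],[0,0,0]]

```text
clock: 15.08
position: [613.6, 185.4, 58.4]
ee_rot: [0.708, -0.707, 0.0, -0.0]
contact_force: [-2.4, -1.7, 5.0]
gripper_width: 39.7
grasp_force: 61.3
```

jog_arm:
  plan:
    - [48,[0,0,0],[0,0,0]]
    - [62,[0,0,0],[0,0,0]]
    - [62,[0,0,0],[0,0,0]]
    - [62,[0,0,0],[0,0,0]]
    - [62,[0,0,-0.3],[0,0,0]]
    - [62,[0,0,-0.7],[0,0,0]]
    - [70,[0,0,-1],[0,0,0]]
    - [85,[0,0.3,-1],[0,0,0]]
    - [85,[0,0.6,-1],[0,0,0]]
    - [85,[0,0.6,-1],[0,0,0]]

```text
clock: 16.32
position: [552.0, 185.3, 157.8]
ee_rot: [0.708, -0.706, -0.0, 0.0]
contact_force: [0.4, 0.8, 0.0]
gripper_width: 84.8
grasp_force: 0.0
```

jog_arm:
  plan:
    - [85,[-0.4,0.3,0],[0,0,0]]
    - [85,[-0.8,0.6,0],[0,0,0]]
    - [85,[-1,0.85,0],[0,0,0]]
    - [85,[-1,0.85,0.1],[0,0,0]]
    - [85,[-1,0.85,0.25],[0,0,0]]
    - [85,[-1,0.85,0.25],[0,0,0]]
    - [85,[-1,0.85,0.25],[0,0,0]]

```text
clock: 17.2
position: [469.1, 284.7, 132.0]
ee_rot: [-0.707, 0.707, -0.0, -0.0]
contact_force: [0.3, -0.7, -0.4]
gripper_width: 84.7
grasp_force: 0.0
```

```bash
python3 - <<'E'
from bench import *
from h import *
from scipy.optimize import least_squares
print(read_state()["position"])
d=get_image("scene");cv2.imwrite("pics/s2.png",cv2.resize(d["img"][150:330,60:360,::-1],None,fx=2.5,fy=2.5))
W,ok=cloud(d)
for c in [(598,260),(614,186)]:
    m=ok&(np.hypot(W[...,0]-c[0],W[...,1]-c[1])<32)&(W[...,2]>40)&(W[...,2]<115);q=W[m]
    f=least_squares(lambda p:np.hypot(*(q[:,:2]-p).T)-20.5,c,loss="soft_l1");print(f.x.round(1),len(q),np.percentile(q[:,2],98))
E
```

```text
[469.14754925 284.68634243 132.00604828]
[598.2 259.2] 545 112.74043110943789
[612.8 186.3] 101 77.40804258311255
```

View pics/s2.png

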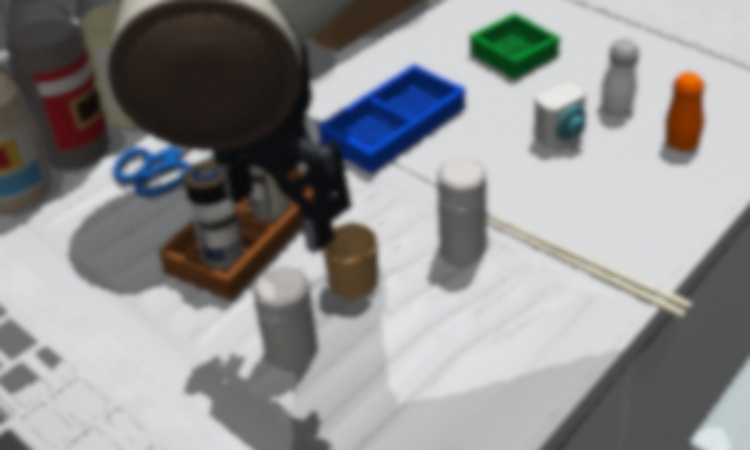

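Both jars stand in the wooden caddy, at (215,215) and (268,195) in the crop, with measured centres on target. The gripper is above the short shaker. Grasping it.

jog_arm:
  plan:
    - [85,[-0.08,0,0],[0,0,0]]
    - [85,[-0.08,0,0.4],[0,0,0]]
    - [85,[-0.08,0,0.8],[0,0,0]]
    - [85,[-0.08,0,0.96],[0,0,0]]
    - [30,[-0.08,0,0.96],[0,0,0]]
    - [30,[-0.08,0,0.96],[0,0,0]]
    - [30,[-0.08,0,0.96],[0,0,0]]
    - [30,[-0.08,0,0.96],[0,0,0]]
    - [30,[-0.08,0,0.96],[0,0,0]]
    - [30,[-0.08,0,0.96],[0,0,0]]

```text
clock: 18.5
position: [469.5, 294.4, 38.2]
ee_rot: [0.708, -0.706, 0.0, -0.002]
contact_force: [-1.1, 1.1, 5.1]
gripper_width: 46.2
grasp_force: 61.4
```

jog_arm:
  plan:
    - [30,[0,0,-0.15],[0,0,0]]
    - [30,[0,0,-0.4],[0,0,0]]
    - [30,[0,0,-0.7],[0,0,0]]
    - [30,[0,-0.1,-1],[0,0,0]]
    - [30,[0.15,-0.2,-1],[0,0,0]]
    - [30,[0.4,-0.3,-1],[0,0,0]]
    - [30,[0.7,-0.3,-1],[0,0,0]]
    - [30,[1,-0.3,-1],[0,0,0]]
    - [30,[1,-0.3,-1],[0,0,0]]

```text
clock: 19.62
position: [497.2, 190.3, 135.2]
ee_rot: [-0.706, 0.708, 0.001, -0.002]
contact_force: [0.4, 0.3, -2.2]
gripper_width: 45.8
grasp_force: 61.6
```

jog_arm:
  plan:
    - [30,[0.3,-0.1,0],[0,0,0]]
    - [30,[0.6,-0.2,0],[0,0,0]]
    - [30,[1,-0.4,0],[0,0,0]]
    - [30,[1,-0.4,0],[0,0,0]]

```text
clock: 20.12
position: [538.9, 91.3, 135.4]
ee_rot: [-0.706, 0.708, 0.0, -0.001]
contact_force: [-0.2, -0.0, -0.9]
gripper_width: 45.8
grasp_force: 61.6
```

jog_arm:
  plan:
    - [30,[0.18,-0.25,0],[0,0,0]]
    - [30,[0.36,-0.5,0],[0,0,0]]
    - [30,[0.54,-0.76,0],[0,0,0]]
    - [30,[0.54,-0.76,0],[0,0,0]]
    - [30,[0.54,-0.76,0.3],[0,0,0]]
    - [30,[0.54,-0.76,0.5],[0,0,0]]
    - [30,[0.54,-0.76,0.5],[0,0,0]]
    - [30,[0.54,-0.76,0.5],[0,0,0]]

```text
clock: 21.12
position: [614.9, 40.2, 87.1]
ee_rot: [0.708, -0.706, 0.0, -0.0]
contact_force: [-0.2, 0.4, -0.8]
gripper_width: 45.5
grasp_force: 61.8
```

jog_arm:
  plan:
    - [30,[0,0,0.2],[0,0,0]]
    - [30,[0,0,0.35],[0,0,0]]
    - [30,[0,0,0.41],[0,0,0]]
    - [30,[0,0,0.43],[0,0,0]]
    - [30,[0,0,0.44],[0,0,0]]
    - [30,[0,0,0.44],[0,0,0]]
    - [30,[0,0,0.44],[0,0,0]]

```text
clock: 22.0
position: [614.5, 39.4, 44.1]
ee_rot: [0.708, -0.707, 0.0, 0.0]
contact_force: [-3.3, -0.2, 5.6]
gripper_width: 46.0
grasp_force: 62.7
```

jog_arm:
  plan:
    - [52,[0,0,0],[0,0,0]]
    - [64,[0,0,0],[0,0,0]]
    - [64,[0,0,0],[0,0,0]]
    - [64,[0,0,0],[0,0,0]]
    - [64,[0,0,-0.3],[0,0,0]]
    - [64,[0,0,-0.7],[0,0,0]]
    - [70,[0,0,-1],[0,0,0]]
    - [85,[-0.1,0.4,-1],[0,0,0]]
    - [85,[-0.2,0.85,-1],[0,0,0]]
    - [85,[-0.2,0.85,-1],[0,0,0]]

```text
clock: 23.25
position: [526.8, 59.3, 142.5]
ee_rot: [0.708, -0.706, -0.001, 0.001]
contact_force: [0.3, -1.1, 0.8]
gripper_width: 85.2
grasp_force: 0.0
```

jog_arm:
  plan:
    - [85,[-0.2,0.5,0],[0,0,0]]
    - [85,[-0.43,1,0],[0,0,0]]
    - [85,[-0.43,1,0],[0,0,0]]
    - [85,[-0.43,1,0],[0,0,0]]
    - [85,[-0.43,1,0],[0,0,0]]

```text
clock: 23.88
position: [430.9, 102.3, 142.4]
ee_rot: [-0.707, 0.707, -0.0, 0.0]
contact_force: [-0.2, 0.8, -0.0]
gripper_width: 85.0
grasp_force: 0.0
```

jog_arm:
  plan:
    - [85,[0,0,0.3],[0,0,0]]
    - [85,[0,0,0.7],[0,0,0]]
    - [85,[0,0,0.96],[0,0,0]]
    - [85,[0,0,0.96],[0,0,0]]
    - [30,[0,0,0.96],[0,0,0]]
    - [30,[0,0,0.96],[0,0,0]]
    - [30,[0,0,0.96],[0,0,0]]
    - [30,[0,0,0.96],[0,0,0]]
    - [30,[0,0,0.96],[0,0,0]]

```text
clock: 25.0
position: [430.6, 102.8, 47.6]
ee_rot: [0.708, -0.706, 0.001, -0.001]
contact_force: [0.4, -1.0, 6.3]
gripper_width: 46.0
grasp_force: 60.9
```

jog_arm:
  plan:
    - [30,[0,0,-0.15],[0,0,0]]
    - [30,[0,0,-0.4],[0,0,0]]
    - [30,[0,0,-0.7],[0,0,0]]
    - [30,[0,-0.15,-1],[0,0,0]]
    - [30,[0.1,-0.4,-1],[0,0,0]]
    - [30,[0.4,-0.7,-1],[0,0,0]]
    - [30,[0.7,-0.9,-1],[0,0,0]]
    - [30,[1,-0.9,-1],[0,0,0]]
    - [30,[1,-0.9,-1],[0,0,0]]
    - [30,[1,-0.9,-1],[0,0,0]]

```text
clock: 26.25
position: [519.4, 2.5, 146.2]
ee_rot: [0.707, -0.707, -0.0, -0.0]
contact_force: [0.2, 0.3, -1.8]
gripper_width: 46.3
grasp_force: 61.8
```

jog_arm:
  plan:
    - [30,[0.2,-0.25,0],[0,0,0]]
    - [30,[0.4,-0.6,0],[0,0,0]]
    - [30,[0.4,-0.95,0],[0,0,0]]
    - [30,[0.4,-0.95,0],[0,0,0]]
    - [30,[0.4,-0.95,0.3],[0,0,0]]
    - [30,[0.4,-0.95,0.5],[0,0,0]]
    - [30,[0.4,-0.95,0.5],[0,0,0]]
    - [30,[0.4,-0.95,0.5],[0,0,0]]

```text
clock: 27.25
position: [615.1, -37.0, 97.4]
ee_rot: [0.708, -0.706, 0.001, -0.001]
contact_force: [-0.1, -0.7, -1.1]
gripper_width: 45.9
grasp_force: 62.0
```

jog_arm:
  plan:
    - [30,[0,0,0.2],[0,0,0]]
    - [30,[0,0,0.35],[0,0,0]]
    - [30,[0,0,0.41],[0,0,0]]
    - [30,[0,0,0.43],[0,0,0]]
    - [30,[0,0,0.44],[0,0,0]]
    - [30,[0,0,0.44],[0,0,0]]
    - [30,[0,0,0.44],[0,0,0]]

```text
clock: 28.12
position: [614.6, -37.6, 53.6]
ee_rot: [0.708, -0.707, 0.0, 0.0]
contact_force: [-3.3, 0.7, 5.3]
gripper_width: 45.3
grasp_force: 62.8
```

jog_arm:
  plan:
    - [52,[0,0,0],[0,0,0]]
    - [64,[0,0,0],[0,0,0]]
    - [64,[0,0,0],[0,0,0]]
    - [64,[0,0,0],[0,0,0]]
    - [64,[0,0,-0.3],[0,0,0]]
    - [64,[0,0,-0.7],[0,0,0]]
    - [70,[0,0,-1],[0,0,0]]
    - [85,[0.4,0.4,-1],[0,0,0]]
    - [85,[0.8,0.8,-1],[0,0,0]]
    - [85,[0.8,0.8,-1],[0,0,0]]

```text
clock: 29.38
position: [532.0, -119.6, 152.5]
ee_rot: [-0.706, 0.708, 0.001, -0.0]
contact_force: [0.0, 0.5, 0.8]
gripper_width: 84.7
grasp_force: 0.0
```

jog_arm:
  plan:
    - [85,[0.4,0.5,0],[0,0,0]]
    - [85,[0.78,0.97,0],[0,0,0]]
    - [85,[0.78,0.97,0.2],[0,0,0]]
    - [85,[0.78,0.97,0.2],[0,0,0]]
    - [85,[0.78,0.97,0.2],[0,0,0]]
    - [85,[0.78,0.97,0.2],[0,0,0]]

```text
clock: 30.12
position: [439.1, -195.4, 132.8]
ee_rot: [0.708, -0.706, 0.001, -0.0]
contact_force: [0.5, 0.8, -0.6]
gripper_width: 85.1
grasp_force: 0.0
```

```bash
python3 - <<'E'
from bench import *
from h import *
print(read_state()["position"])
d=get_image("wrist");cv2.imwrite("pics/w2.png",d["img"][:,:,::-1])
E
```

```text
[ 439.05823143 -195.3801128   132.82910386]
```

View pics/w2.png

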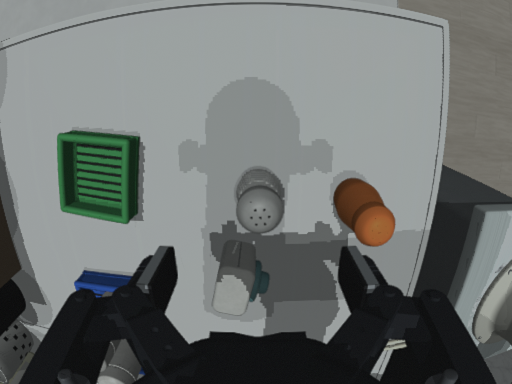

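The salt cap is at (260,211), about 2–3 mm off, so I'll correct slightly. The right finger clears the orange decoy at (360,215), so I'll grasp.

jog_arm:
  plan:
    - [75,[0.03,0.02,0],[0,0,0]]
    - [75,[0.03,0.02,0.3],[0,0,0]]
    - [75,[0.03,0.02,0.7],[0,0,0]]
    - [75,[0.03,0.02,1],[0,0,0]]
    - [75,[0.03,0.02,1],[0,0,0]]
    - [30,[0.03,0.02,1],[0,0,0]]
    - [30,[0.03,0.02,1],[0,0,0]]
    - [30,[0.03,0.02,1],[0,0,0]]
    - [30,[0.03,0.02,1],[0,0,0]]
    - [30,[0.03,0.02,1],[0,0,0]]

```text
clock: 31.42
position: [437.4, -199.0, 34.3]
ee_rot: [0.708, -0.706, 0.002, -0.001]
contact_force: [-0.4, 0.2, 6.1]
gripper_width: 36.9
grasp_force: 58.9
```

```bash
python3 - <<'E'
from bench import *
from h import *
s=read_state();print(s["position"],s["gripper_width"],s["wrist_torque"])
d=get_image("wrist");a=d["img"][100:384,100:420,::-1]
e=get_image("scene")["img"][120:240,250:370,::-1]
cv2.imwrite("pics/c3.png",np.hstack([cv2.resize(a,(430,380)),cv2.resize(e,(360,380))]))
E
```

```text
[ 437.42091335 -198.98052255   34.27553652] 36.92413868960528 [0.14901558 0.18067551 0.02280502]
```

View pics/c3.png

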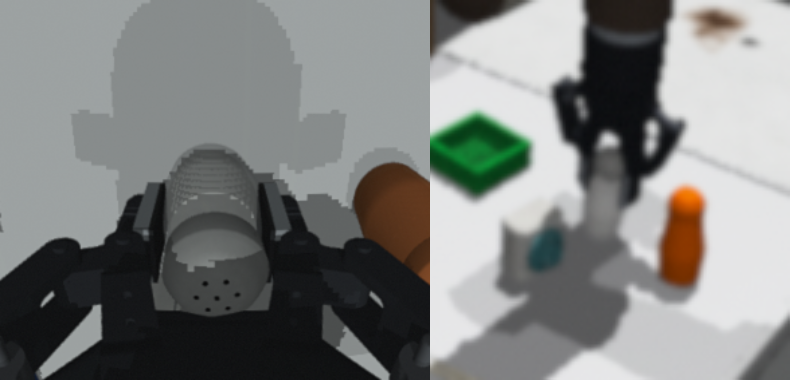

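The shaker is upright and centred between the pads, though the grip is narrower than expected. I'll try a small lift first.

jog_arm:
  plan:
    - [30,[0,0,-0.04],[0,0,0]]
    - [30,[0,0,-0.08],[0,0,0]]
    - [30,[0,0,-0.12],[0,0,0]]
    - [30,[0,0,-0.12],[0,0,0]]
    - [30,[0,0,-0.12],[0,0,0]]
    - [30,[0,0,-0.12],[0,0,0]]

```text
clock: 32.28
position: [435.8, -198.7, 44.1]
ee_rot: [0.707, -0.707, -0.0, 0.0]
contact_force: [1.6, -0.1, -0.9]
gripper_width: 36.8
grasp_force: 59.2
```

```bash
python3 - <<'E'
from bench import *
from h import *
s=read_state();print(s["position"],s["gripper_width"],s["contact_force"])
d=get_image("wrist");a=d["img"][100:384,100:420,::-1]
e=get_image("scene")["img"][120:240,250:370,::-1]
cv2.imwrite("pics/c4.png",np.hstack([cv2.resize(a,(430,380)),cv2.resize(e,(360,380))]))
E
```

```text
[ 435.76083458 -198.71745543   44.10608826] 36.80194710710302 [ 1.64804727 -0.10821381 -0.85161973]
```

View pics/c4.png

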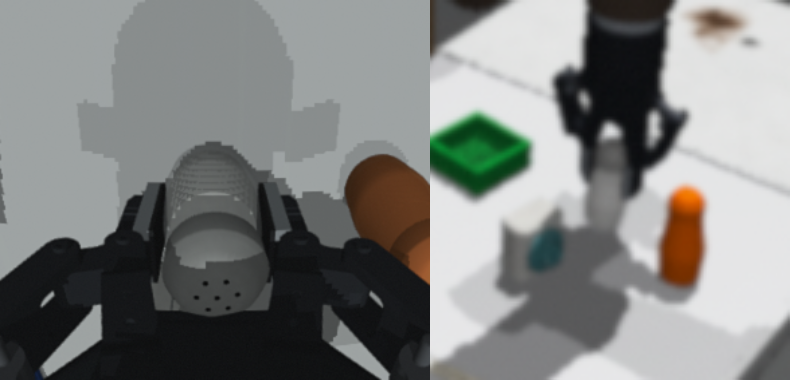

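It rose with the hand and hasn't shifted in the grip. On to the green caddy.

jog_arm:
  plan:
    - [30,[0,0,-0.15],[0,0,0]]
    - [30,[0,0,-0.35],[0,0,0]]
    - [30,[0,0,-0.5],[0,0,0]]
    - [30,[0,-0.15,-0.6],[0,0,0]]
    - [30,[0.02,-0.4,-0.6],[0,0,0]]
    - [30,[0.04,-0.7,-0.6],[0,0,0]]
    - [30,[0.04,-1,-0.6],[0,0,0]]
    - [30,[0.04,-1,-0.6],[0,0,0]]
    - [30,[0.04,-1,-0.6],[0,0,0]]

```text
clock: 33.5
position: [535.0, -202.5, 103.7]
ee_rot: [0.707, -0.707, -0.001, 0.0]
contact_force: [-0.5, 0.4, -1.5]
gripper_width: 36.5
grasp_force: 59.4
```

jog_arm:
  plan:
    - [30,[0,-0.2,0],[0,0,0]]
    - [30,[0,-0.4,0],[0,0,0]]
    - [30,[0,-0.6,0],[0,0,0]]
    - [30,[0,-0.6,0],[0,0,0]]
    - [30,[0,-0.6,0.15],[0,0,0]]
    - [30,[0,-0.6,0.3],[0,0,0]]
    - [30,[0,-0.6,0.3],[0,0,0]]
    - [30,[0,-0.6,0.3],[0,0,0]]

```text
clock: 34.5
position: [595.8, -202.7, 74.2]
ee_rot: [0.708, -0.707, -0.0, 0.0]
contact_force: [0.0, 0.2, -0.8]
gripper_width: 36.9
grasp_force: 59.4
```

jog_arm:
  plan:
    - [30,[0,-0.01,0.15],[0,0,0]]
    - [30,[0,-0.01,0.27],[0,0,0]]
    - [30,[0,-0.01,0.33],[0,0,0]]
    - [30,[0,-0.01,0.35],[0,0,0]]
    - [30,[0,-0.01,0.36],[0,0,0]]
    - [30,[0,-0.01,0.36],[0,0,0]]
    - [30,[0,-0.01,0.36],[0,0,0]]

```text
clock: 35.38
position: [596.2, -202.5, 40.3]
ee_rot: [0.708, -0.706, -0.0, 0.001]
contact_force: [-4.6, 3.5, 10.6]
gripper_width: 36.8
grasp_force: 61.1
```

jog_arm:
  plan:
    - [44,[0,0,0],[0,0,0]]
    - [58,[0,0,0],[0,0,0]]
    - [58,[0,0,0],[0,0,0]]
    - [58,[0,0,0],[0,0,0]]
    - [58,[0,0,-0.3],[0,0,0]]
    - [58,[0,0,-0.7],[0,0,0]]
    - [58,[0,0,-1],[0,0,0]]
    - [58,[0,0,-1],[0,0,0]]

```text
clock: 36.38
position: [598.7, -202.9, 141.4]
ee_rot: [0.708, -0.707, 0.003, -0.002]
contact_force: [-1.3, 0.3, -1.1]
gripper_width: 57.5
grasp_force: 0.0
```

jog_arm:
  plan:
    - [58,[0.3,0,-0.3],[0,0,0]]
    - [58,[0.7,0.3,-0.5],[0,0,0]]
    - [58,[1,0.6,-0.5],[0,0,0]]
    - [58,[1,0.6,-0.5],[0,0,0]]
    - [58,[1,0.6,-0.5],[0,0,0]]

```text
clock: 37.0
position: [536.8, -302.5, 187.3]
ee_rot: [0.707, -0.707, -0.001, 0.0]
contact_force: [0.2, 1.0, 0.2]
gripper_width: 58.0
grasp_force: 0.0
```

```bash
python3 - <<'E'
from bench import *
from h import *
from scipy.optimize import least_squares
s=read_state();print(s["position"],s["clock"],s["gripper_width"])
d=get_image("scene");cv2.imwrite("pics/s5.png",cv2.resize(d["img"][130:310,100:360,::-1],None,fx=3,fy=3))
W,ok=cloud(d)
for n,c,r,h in [("spA",(598,260),20.5,105),("spB",(614,186),20.5,105),("short",(615,38),23.5,82),("tall",(615,-38),23.5,100),("salt",(597,-203),22,65),("cup",(481,201),26,47)]:
    m=ok&(np.hypot(W[...,0]-c[0],W[...,1]-c[1])<33)&(W[...,2]>(38 if n!="cup" else 12))&(W[...,2]<h+3);q=W[m]
    f=lambda q:least_squares(lambda p:np.hypot(*(q[:,:2]-p).T)-r,c,loss="soft_l1").x
    zm=np.median(q[:,2]);print(n,f(q).round(1),"low/high",f(q[q[:,2]<zm]).round(1),f(q[q[:,2]>zm]).round(1),len(q))
    t=W[ok&(np.hypot(W[...,0]-c[0],W[...,1]-c[1])<40)&(W[...,2]<130)];print("  top",np.percentile(t[:,2],99).round(1))
d0=np.load("scene0.npz");W0,o0=cloud(d0);t=np.abs(W-W0)[185:205,275:295];print("timer diff",np.median(t,axis=(0,1)))
E
```

```text
[ 536.82133452 -302.45921632  187.27455123] 37.0 58.023673407449415
spA [598.4 259.4] low/high [598.  259.6] [598.9 259.3] 433
  top 112.8
spB [613.4 185.8] low/high [613.  185.9] [613.7 185.6] 394
  top 112.8
short [614.   37.5] low/high [613.8  37.7] [614.2  37.2] 263
  top 89.1
tall [614.2 -38.7] low/high [613.9 -38.4] [614.6 -39. ] 327
  top 107.0
salt [ 597.6 -202.2] low/high [ 596.8 -201.1] [ 598.4 -203.5] 116
  top 94.9
cup [481.7 201.5] low/high [481.4 200.8] [481.6 201.8] 460
  top 52.9
timer diff [0.89409125 1.38723808 1.22400445]
```

View pics/s5.png

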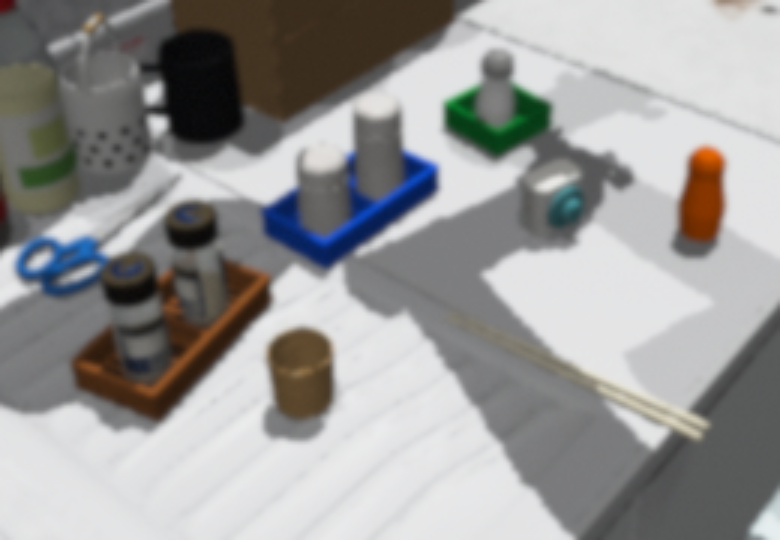

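All five stand upright in their bays, within about 2 mm of the centres and at floor height. The cup (300,372) and timer (555,200) haven't moved, and the arm is clear.

```bash
python3 -c "
from bench import *
print(job_done())"
```

```text
the job is handed in; nothing more can be done
None
```

The job is handed in: both spice jars, both steel shakers and the salt shaker stand upright in their bays, within about 2 mm of centre, and the cup and timer weren't moved; the judge's verdict wasn't shown.

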